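# Open the vial tray of a sample loader and bolt it open

## Robot

A 7-joint arm with a two-finger parallel gripper is mounted at the origin on a cart in front of the work surface, level with it; the furniture and walls round the work are solid. World frame = base frame: x ahead of the robot, y to its left, z up, the work surface at z = 0. Lengths are in mm, angles in rad, forces in N, time in s.
With the tool pointing down it reaches from about 350 to 900 mm from the base axis. Payload 7.2 kg.
Tool frame: the origin (TCP) lies midway between the tips of the shut fingers; the grasp point (between the pads) lies env.grip_depth behind it (env.grip_depth is the distance from the TCP to the grasp point, in mm); z points along the fingers, y is the line along which they close (so a half turn about z gives the same grasp; the last joint's range is limited). The gripper opens to 85 mm and grips with 20 to 120 N. Pads are 22 mm wide; open, the fingers measure 114 mm over their backs; the gripper's body (76 mm by 85 mm) begins 54 mm behind the grasp point. The pads swing forward as they close: fully open they stand 13 mm farther back than shut.
Start: joints at [-1.361, 0.411, -0.013, 1.596, 0.006, 1.134, -0.082], TCP at [171.41, 601.039, 231.297] pointing down, gripper open.
Joint ranges: [-2.95, 2.95], [-0.29, 1.99], [-1.47, 1.44], [0.14, 2.54], [-1.03, 4.17], [0.13, 1.85], [-2.86, 2.86]. Speed limits (rad/s): [2.39, 2.39, 3.01, 3.01, 3.14, 3.14, 3.14].

## Interface

Orientations are given as a rotation vector (axis times angle).
In Python, from workcell import get_state, grab_frame, get_calibration, env gives the robot as it stands. The module is installed in compiled form; this text tells all that it offers.
- The arm moves only by the tool arm_command, never from a script. Its argument "steps" is one flat list of numbers, 7 for each row, row after row: the turn, a rotation vector about the world's x, y, z in rad, then the shift along the world's x, y, z in m, then the closure in counts, from 0 (fully open) to 255 (shut). In form: [wx, wy, wz, x, y, z, jaw, wx, wy, wz, x, y, z, jaw, ...]. A call has 1 to 20 rows; each row shifts and turns the commanded pose from where the row before left it; what a row does not reach is not made up. A row lasts 1/8 s, in which the tool goes at most 62.5 mm and 10.7 degrees, less where a joint would pass 70% of its speed; a pose out of reach is approached as far as the arm can. A call with a gripper value outside its range is refused whole. The fingers move at their own pace and stop on an object; "squeeze" is the grip in N (left out, the last holds). Time passes only in rows, so rows that do not move let the fingers close. It gives the time, the measured TCP pose, the force, the opening and the grip force at its end, in the units of the state.
- get_state(): the state, without advancing time (a new reading comes with each control period).
- grab_frame(name): name is "side" or "top" or "wrist"; returns the picture (420x560x3 uint8, blue, green, red); there is no depth.
- get_calibration(name): a dict with "mtx" (3x3 intrinsics, pixels), "extrinsics" (4x4, takes a point from world to camera coordinates); the wrist camera has in their place "mount" (4x4, takes a point from camera to tool coordinates, whose origin is the TCP and whose axes are the flange's). Camera axes: x right, y down, z forward; pixel columns grow to the right and rows downward; lengths in mm; the calibration is good to about 2 mm. The wrist camera is an equidistant fisheye: a pixel r from the principal point sees the ray r / f radians off the axis. A picture is of the moment at which its call begins: read the wrist's pose just before it. get_calibration takes no time and is no camera call.
- env.close_job(): hands the job in; it is judged then, once.
The state is a dict: "t": time; "joint_pos": joint angles; "qd": joint speeds; "joint_torque": joint torques, N m; "tool_pos": TCP position; "tool_rot": TCP orientation; "contact_force": force on the tool from outside, world axes, zero at the start; "moment": the same for the moment, N m; "width": finger opening in mm; "gripper_force": force on a finger pad.
Only numpy, scipy, OpenCV 4.12 (cv2) and the standard library are available. Lean on these libraries where they do the work, as an engineer would, in place of code of your own. Each camera call takes 0.05 s, during which the arm holds its last target. There are 200 camera calls.

## Task

Open the vial tray of the sample loader for loading: push its locking bolt outward, clear of the tray, then hook a fingertip behind the tray's front lip and draw the tray smoothly out, all the way to its stop. Then push the bolt fully back in, so that the tray cannot run home again. The rack and its vials ride along standing in the tray, nothing is lifted, and the other things on the bench stay where they are.

Things in the scene. Friction and masses are not known exactly. Their poses are not given: they have to be found in the camera images.
- loader: Sample loader, fixed on the bench, 235 x 224 mm: white hood with a clear window (top z = 80 mm) over the rear 91 mm, two open rails in front. Origin on the bench below the middle of the hood's front edge; x to its back, y to its left; the tray comes out along -x. A bolt bracket with two lugs (53 mm high, at x = -45, y = -110 and -176 mm) stands on its right and ends at y = -194 mm.
- tray (a joint): How far the tray is drawn out along the loader's -x (m): 0 home (start), 0.085 at its end stop. About 2 N of friction; it stays where it is left. The bolt catches a steel keeper bar on its right side (12 mm thick, top z = 54 mm): after 2 mm of the way out at the start, and again, against running home, when the tray is fully out.
- lip (a point): Middle of the top edge of the inner (rear) face of the tray's upright front lip: aluminium, 180 mm long along the loader's y, 6 mm thick, top z = 60 mm. Behind it lies an open finger well, 47 mm wide along x, floor z = 33 mm, up to the tray's white front panel (200 mm long, top z = 72 mm). Moves with the tray; axes as the loader's.
- bolt (a joint): Locking bolt (m), a 10 mm square steel rod (top z = 51 mm) on the loader's right side that slides along its y: 0 fully in, towards the tray (start, within 2 mm); 0.022 fully out (-y); clear of the tray from 0.010. About 1.5 N of friction; it stays where it is left. The keeper bar lets it in only when the tray is home or fully out.
- knob (a point): Centre of the top of the bolt's upright black knob, 15 mm in diameter, z = 82 mm, free all round above z = 55 mm. Moves with the bolt: at bolt = 0 it stands 45 mm before (-x) and 135 mm right (-y) of the loader's origin. Axes as the loader's.
- bay (a point): Middle of the tray's floor where the rack stands, z = 33 mm, 30 mm behind the white front panel. Moves with the tray. Axes as the loader's.
- rack: Loose clear vial rack, 55 mm (x) x 170 mm (y) x 26 mm, standing in the tray with 2 mm of play; at the start under the hood. Origin under its centre.
- vial_a: Loose 2 mL vial with cap, 12 mm in diameter, 33 mm tall, standing in a hole of the rack (its foot 4 mm above the rack's underside). Origin under its centre.
- vial_b: Loose 2 mL vial with cap, 12 mm in diameter, 33 mm tall, standing in a hole of the rack (its foot 4 mm above the rack's underside). Origin under its centre.
- vial_c: Loose 2 mL vial with cap, 12 mm in diameter, 33 mm tall, standing in a hole of the rack (its foot 4 mm above the rack's underside). Origin under its centre.
- vial_d: Loose 2 mL vial with cap, 12 mm in diameter, 33 mm tall, standing in a hole of the rack (its foot 4 mm above the rack's underside). Origin under its centre.
- beaker: Bystander: 100 mL beaker, 54 mm wide, 69 mm tall, standing to the right before the loader. Origin under its centre.
- lab_timer: Bystander: white countdown timer 62 x 68 x 19 mm, to the right of the loader. Origin under its centre.
- ferrule_case: Bystander: clear parts case 46 x 72 x 19 mm, to the left of the loader. Origin under its centre.
- hex_keys: Bystander: folding hex key set 26 x 100 x 21 mm, lying before the loader at the bench's edge. Origin under its centre.

How it is judged:
By the outcome, as a careful person would: the job done as asked, in the order asked, and still so for the second after the job is handed in, with the robot touching nothing.
It also fails if it takes over 51 s, if anything falls off the work surface, if the arm or the gripper's body presses on something with over 40 N, if the wrist force passes 120 N, or if a joint passes its speed limit or range.

## Working session

There is one attempt and no reset: what is moved stays moved. The work goes in short steps, Python scripts to look and compute and a tool call to move; the robot and the scene stay as the last step left them, time stands still between calls to the robot, and variables do not carry over. Pictures are saved under pics/ and viewed, at most 10 in all, crops included, and the job is handed in when it is done.

Besides the shell and the picture viewer there is one more tool, called after ">>>" as name(argument=value, ...) on one line, values as JSON. arm_command: Moves the arm, as the interface text tells. Its arguments: {"type":"object","properties":{"steps":{"type":"array","items":{"type":"number"}},"squeeze":{"type":"number"}},"required":["steps"]}

```bash
mkdir -p pics; python3 - <<'E'
from workcell import *
import cv2,numpy as np
np.set_printoptions(suppress=True,precision=3)
s=get_state();print(s['t'],s['tool_pos'],s['tool_rot'],s['width'],env.grip_depth)
for n in("top","side"):
    cv2.imwrite(f"pics/{n}0.png",grab_frame(n));c=get_calibration(n);print(n,c['mtx'],c['extrinsics'])
E
```

```text
0.0 [171.325 600.53  230.431] [-0.435 -3.111  0.003] 85.37711398945736 18.700000000000003
top [[490.036   0.    268.782]
 [  0.    490.036 220.157]
 [  0.      0.      1.   ]] [[   0.022   -1.      -0.022   51.035]
 [  -0.994   -0.02    -0.106  519.417]
 [   0.106    0.024   -0.994 1144.455]
 [   0.       0.       0.       1.   ]]
side [[397.551   0.    274.62 ]
 [  0.    397.551 209.964]
 [  0.      0.      1.   ]] [[   0.906   -0.424   -0.012 -448.987]
 [  -0.21    -0.425   -0.88   180.799]
 [   0.368    0.8     -0.474  742.918]
 [   0.       0.       0.       1.   ]]
```

View pics/top0.png

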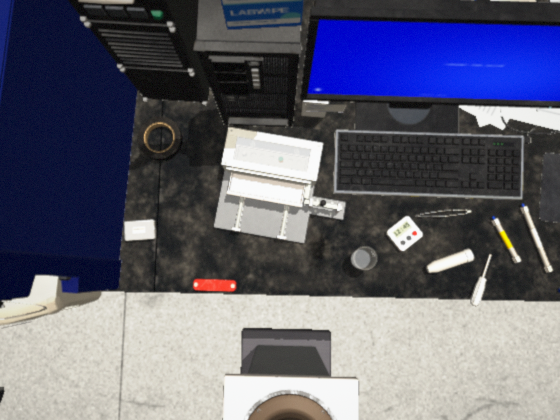

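View pics/side0.png

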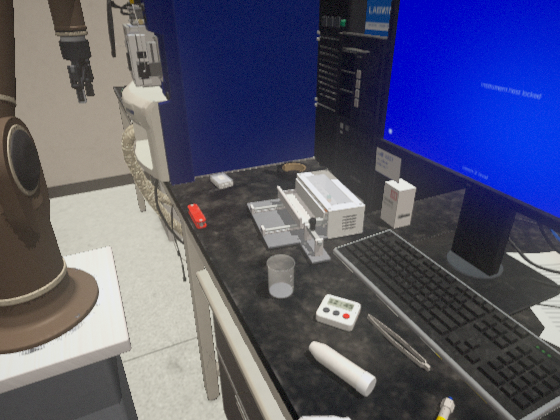

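The top view shows the loader with its hood around (272,155), its rails below that and the bolt bracket near (325,207). The beaker is at (364,259), the timer at (405,233) and the red hex keys at (215,285). The side view shows the bracket at about (312,240). I'll enlarge both.

```bash
python3 - <<'E'
import cv2
a=cv2.imread("pics/top0.png")[120:250,205:355];cv2.imwrite("pics/topz.png",cv2.resize(a,None,fx=4.6,fy=4.6,interpolation=cv2.INTER_CUBIC))
a=cv2.imread("pics/side0.png")[160:270,240:375];cv2.imwrite("pics/sidez.png",cv2.resize(a,None,fx=5,fy=5,interpolation=cv2.INTER_CUBIC))
E
```

```text
(no output)
```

View pics/topz.png

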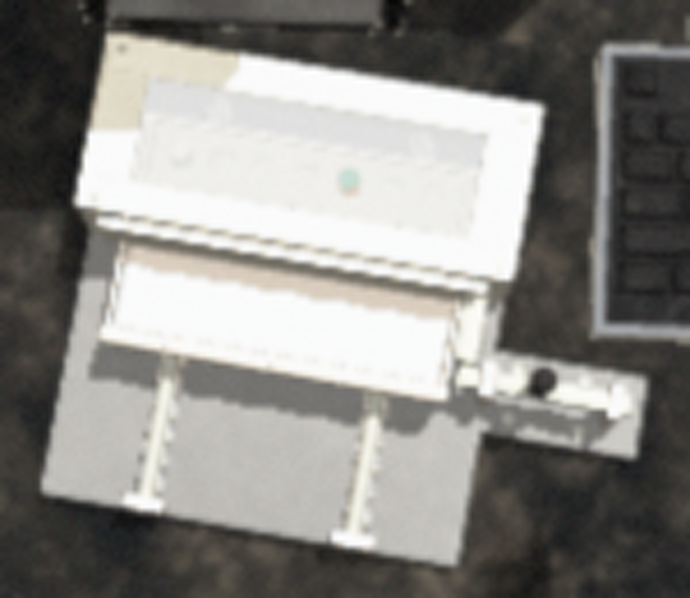

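View pics/sidez.png

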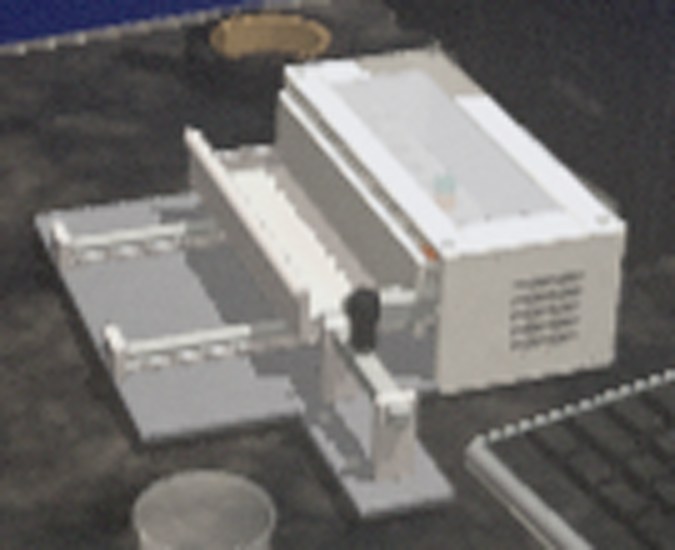

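The enlarged top view shows the knob at (543,380), hood front corners (78,207) and (510,280), and lip front edge ends (100,338) and (448,398). In the side zoom the knob's top is at (362,291). Now I'll cast rays.

```bash
cat > h.py <<'E'
from workcell import *
import numpy as np
np.set_printoptions(suppress=True,precision=2)
def ray(n,u,v):
    c=get_calibration(n);E=np.array(c['extrinsics']);R=E[:3,:3]
    return -R.T@E[:3,3], R.T@np.linalg.inv(c['mtx'])@[u,v,1]
def plane(n,u,v,z):
    o,d=ray(n,u,v);return o+d*(z-o[2])/d[2]
def tri(p,q):
    (a,d),(b,e)=ray("top",*p),ray("side",*q)
    s=np.linalg.lstsq(np.c_[d,-e],b-a,rcond=None)[0];return a+d*s[0],b+e*s[1]
T=lambda x,y:(205+(x+.5)/4.6-.5,120+(y+.5)/4.6-.5)
S=lambda x,y:(240+(x+.5)/5-.5,160+(y+.5)/5-.5)
E
python3 - <<'E'
from h import *
print("knob tri",tri(T(543,378),S(362,291)),plane("top",*T(543,378),82))
P={}
for n,p,z in[("hfl",(78,207),80),("hfr",(510,280),80),("hbl",(108,32),80),("hbr",(545,103),80),("lipl",(100,340),60),("lipr",(448,399),60),("bfl",(42,493),5),("bfr",(458,566),5),("brk",(638,458),5),("brk2",(648,376),5)]:
    P[n]=plane("top",*T(*p),z);print(n,P[n])
for a,b in[("hfr","hfl"),("hbr","hbl"),("lipr","lipl"),("bfr","bfl"),("hfl","hbl"),("hfr","hbr"),("bfl","hfl")]:
    d=P[b]-P[a];print(a,b,np.hypot(*d[:2]),np.degrees(np.arctan2(d[1],d[0])))
print("side",[plane("side",*S(*p),z) for p,z in(((438,252),80),((283,92),80),((188,132),60),((303,335),60))])
E
```

```text
knob tri (array([557.08, -61.49,  82.77]), array([557.19, -61.55,  82.79])) [557.2  -61.56  82.  ]
hfl [640.09 173.12  80.  ]
hfr [606.69 -44.74  80.  ]
hbl [730.89 160.78  80.  ]
hbr [697.59 -61.26  80.  ]
lipl [575.69 162.14  60.  ]
lipr [548.76 -15.53  60.  ]
bfl [501.74 196.63   5.  ]
bfr [467.56 -24.53   5.  ]
brk [ 526.71 -118.76    5.  ]
brk2 [ 570.61 -123.78    5.  ]
hfr hfl 220.40395791866013 81.28272593003108
hbr hbl 224.5205624483338 81.46929839263188
lipr lipl 179.6954878092876 81.38100625052122
bfr bfl 223.79011762999878 81.21280836225574
hfl hbl 91.63377132093615 -7.743009802309918
hfr hbr 92.38703123467315 -10.303463955413049
bfl hfl 140.3347253576512 -9.64520929812208
side [array([608.18, -41.33,  80.  ]), array([629.1 , 147.89,  80.  ]), array([580.72, 163.94,  60.  ]), array([535.26, -49.48,  60.  ])]
```

Everything fits the given sizes: yaw is −8.7°, the origin is about (623,64), and the knob is within 2 mm of its prediction. Next I move to a hover on the inner side of the knob with the fingers shut.

>>> arm_command(steps=[0, 0, 0, 0.01, -0.016, 0, 255, 0, 0, 0.008, 0.023, -0.0373, 0, 255, 0, 0, 0.008, 0.023, -0.0373, 0, 255, 0, 0, 0.008, 0.023, -0.0373, 0, 255, 0, 0, 0.008, 0.023, -0.0373, 0, 255, 0, 0, 0.008, 0.023, -0.0373, 0, 255, 0, 0, 0.008, 0.023, -0.0373, 0, 255, 0, 0, 0.008, 0.023, -0.0373, 0, 255, 0, 0, 0.008, 0.023, -0.0373, 0, 255, 0, 0, 0.008, 0.023, -0.0373, 0, 255, 0, 0, 0.008, 0.023, -0.0373, 0, 255, 0, 0, 0.008, 0.023, -0.0373, 0, 255, 0, 0, 0.008, 0.023, -0.0373, 0, 255, 0, 0, 0.008, 0.023, -0.0373, 0, 255, 0, 0, 0.008, 0.023, -0.0373, 0, 255, 0, 0, 0.008, 0.023, -0.0373, 0, 255, 0, 0, 0.008, 0.023, -0.0373, 0, 255, 0, 0, 0, 0.013, -0.02, 0, 255, 0, 0, 0, 0, 0, -0.04, 255, 0, 0, 0, 0, 0, -0.04, 255], squeeze=20)

```text
t: 2.6
tool_pos: [561.8, -33.4, 150.7]
tool_rot: [0.238, 3.132, 0.0]
contact_force: [-0.6, -0.1, -0.7]
width: 0.0
gripper_force: 0.0
```

>>> arm_command(steps=[0, 0, 0, 0, 0, -0.02, 255, 0, 0, 0, 0, 0, 0, 255, 0, 0, 0, 0, 0, 0, 255])

```text
t: 2.98
tool_pos: [562.6, -32.4, 132.3]
tool_rot: [0.236, 3.132, 0.0]
contact_force: [1.2, -1.1, 0.3]
width: -0.0
gripper_force: 0.0
```

```bash
cat >> h.py <<'E'
from scipy.spatial.transform import Rotation as Ro
O=np.array([623.4,64.2]);Y=np.radians(-8.7);B=np.array([[np.cos(Y),np.sin(Y)],[-np.sin(Y),np.cos(Y)]])
def rep():
    s=get_state();p=np.array(s['tool_pos']);R=Ro.from_rotvec(s['tool_rot']).as_matrix()
    print('t',s['t'],'p',p,'loc',B@(p[:2]-O),'yaxis',np.degrees(np.arctan2(R[1,1],R[0,1])),'z',R[:,2],'F',np.array(s['contact_force']),'w',s['width'])
E
python3 - <<'E'
from h import *
import cv2
rep();cv2.imwrite("pics/w1.png",grab_frame("wrist"))
E
```

```text
t 2.975 p [562.6  -32.41 132.32] loc [ -45.49 -104.7 ] yaxis 81.37353851320447 z [ 0.  0. -1.] F [ 1.2  -1.14  0.29] w -0.018949793257574604
```

View pics/w1.png

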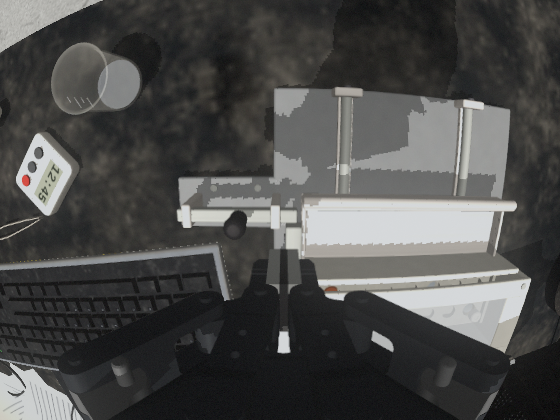

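The wrist view shows the knob at (236,218) and the shut fingers at about (290,265), over the keeper on its inner side. I descend and push outward.

>>> arm_command(steps=[0, 0, 0, 0, 0, -0.035, 255, 0, 0, 0, 0, 0, -0.024, 255, 0, 0, 0, 0, 0, -0.01, 255, 0, 0, 0, 0, 0, 0, 255])

```text
t: 3.52
tool_pos: [562.6, -31.8, 62.7]
tool_rot: [0.235, 3.133, 0.0]
contact_force: [0.1, 0.1, -0.4]
width: -0.0
gripper_force: 0.0
```

>>> arm_command(steps=[0, 0, 0, -0.00045, -0.003, 0, 255, 0, 0, 0, -0.00045, -0.003, 0, 255, 0, 0, 0, -0.00045, -0.003, 0, 255, 0, 0, 0, -0.00045, -0.003, 0, 255, 0, 0, 0, -0.00045, -0.003, 0, 255, 0, 0, 0, -0.00045, -0.003, 0, 255, 0, 0, 0, -0.00045, -0.003, 0, 255, 0, 0, 0, -0.00045, -0.003, 0, 255, 0, 0, 0, -0.00045, -0.003, 0, 255])

```text
t: 4.65
tool_pos: [558.4, -59.0, 62.3]
tool_rot: [0.235, 3.133, 0.0]
contact_force: [-0.3, 1.2, 1.6]
width: 0.0
gripper_force: 0.8
```

```bash
cat >> h.py <<'E'
import cv2
def wray(u,v):
    s=get_state();c=get_calibration("wrist");K=c['mtx'];M=np.array(c['mount']);R=Ro.from_rotvec(s['tool_rot']).as_matrix()
    a=np.array([(u-K[0][2])/K[0][0],(v-K[1][2])/K[1][1]]);r=np.hypot(*a)
    d=np.r_[np.sin(r)*a/r,np.cos(r)]
    return np.array(s['tool_pos'])+R@M[:3,3],R@M[:3,:3]@d
def wplane(u,v,z):
    o,d=wray(u,v);p=o+d*(z-o[2])/d[2];return B@(p[:2]-O)
def shot(n):
    rep();cv2.imwrite(f"pics/{n}.png",grab_frame("wrist"))
E
python3 -c "
from h import *
shot('w2')"
```

```text
t 4.65 p [558.37 -58.97  62.31] loc [ -45.66 -131.59] yaxis 81.41702000617927 z [ 0.  0. -1.] F [-0.35  1.17  1.59] w 0.0316499973742201
```

View pics/w2.png

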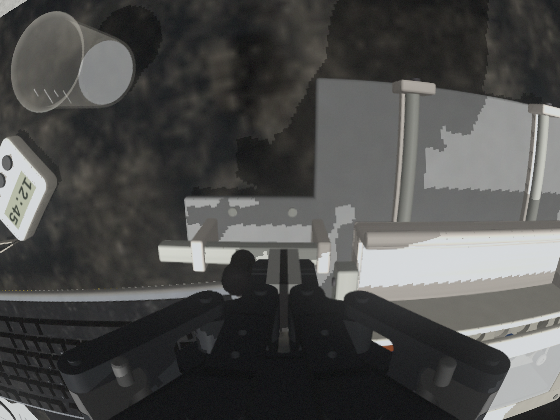

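The wrist view shows the knob at (240,272) touching the finger, with the bolt sticking out past the outer lug to (160,250). I keep going until the stop is felt.

>>> arm_command(steps=[0, 0, 0, -0.0003, -0.002, 0, 255, 0, 0, 0, -0.0003, -0.002, 0, 255, 0, 0, 0, 0, 0, 0, 255])

```text
t: 5.08
tool_pos: [557.7, -63.1, 62.3]
tool_rot: [-0.235, -3.133, 0.0]
contact_force: [0.2, 0.5, -0.5]
width: -0.1
gripper_force: 0.2
```

>>> arm_command(steps=[0, 0, 0, -0.0003, -0.002, 0, 255, 0, 0, 0, 0, 0, 0, 255])

```text
t: 5.32
tool_pos: [557.3, -64.9, 62.2]
tool_rot: [-0.235, -3.133, 0.0]
contact_force: [0.2, 1.3, -0.1]
width: -0.1
gripper_force: 0.3
```

```bash
python3 -c "
from h import *
shot('w3')
print(plane('top',1,1,0)[0]*0)
im=grab_frame('top');cv2.imwrite('pics/t3.png',im)
print(wplane(240,285,82),wplane(240,258,82))"
```

```text
t 5.325 p [557.34 -64.94  62.24] loc [ -45.77 -137.65] yaxis 81.40608146895524 z [-0. -0. -1.] F [ 0.16  1.31 -0.11] w -0.10680098815394853
0.0
[ -45.88 -155.7 ] [ -58.81 -155.03]
```

The bolt is about 20 mm out, well clear of the tray. I back off, lift and go over the finger well.

>>> arm_command(steps=[0, 0, 0, 0.0012, 0.008, 0, 255, 0, 0, 0, 0, 0, 0.025, 255, 0, 0, 0, 0, 0, 0.025, 255, 0, 0, 0, 0.0055, 0.021, 0, 255, 0, 0, 0, 0.0055, 0.021, 0, 255, 0, 0, 0, 0.0055, 0.021, 0, 255, 0, 0, 0, 0.0055, 0.021, 0, 255, 0, 0, 0, 0.0055, 0.021, 0, 255, 0, 0, 0, 0.0055, 0.021, 0, 255, 0, 0, 0, 0, 0, 0, 255, 0, 0, 0, 0, 0, 0, 255])

```text
t: 6.8
tool_pos: [591.5, 68.4, 112.2]
tool_rot: [-0.236, -3.132, 0.001]
contact_force: [-0.3, -0.3, 0.4]
width: 0.2
gripper_force: 0.0
```

```bash
python3 -c "
from h import *
shot('w4')"
```

```text
t 6.8 p [591.48  68.4  112.2 ] loc [-32.18  -0.67] yaxis 81.38876797243722 z [-0. -0. -1.] F [-0.3  -0.34  0.4 ] w 0.19087796030832313
```

View pics/w4.png

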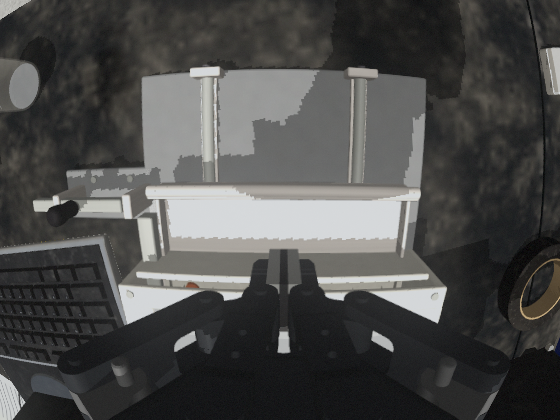

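The lip's inner top edge is at row ~198, the front panel's top at rows 255–275, and the bolt stands clear with its knob at (63,212). I check where those rows fall.

```bash
python3 -c "
from h import *
for v,z in((186,60),(199,60),(238,33),(255,72),(275,72)):print(v,wplane(284,v,z))
print(wplane(63,208,82))"
```

```text
186 [-60.45   0.  ]
199 [-52.25   0.01]
238 [-16.09   0.06]
255 [-19.91   0.01]
275 [-6.03  0.02]
[ -52.79 -144.88]
```

```bash
python3 -c "
from h import *
for u,v in((50,215),(55,214),(60,212)):print(wplane(u,v,82))
a=grab_frame('top')[185:220,300:350];b=grab_frame('side')[200:260,285:345];w=cv2.imread('pics/w4.png')[150:260,20:170]
r=lambda i:cv2.resize(i,(390,390),interpolation=2)
cv2.imwrite('pics/c5.png',np.hstack([cv2.resize(a,(390,273),interpolation=2),cv2.resize(w,(390,273),interpolation=2)]))"
```

```text
[ -47.88 -158.31]
[ -48.62 -153.29]
[ -50.04 -148.25]
```

View pics/c5.png

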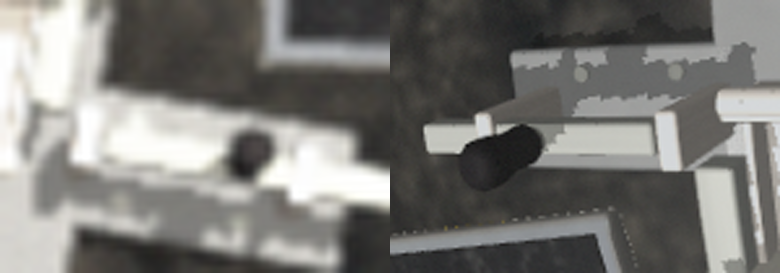

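In the enlarged view the knob sits at top-image (332,205), about 19.5 mm out, so the bolt is clear. I descend into the well and take up the gap gently.

>>> arm_command(steps=[0, 0, 0, 0, 0, -0.03, 255, 0, 0, 0, 0, 0, -0.025, 255, 0, 0, 0, 0, 0, -0.012, 255, 0, 0, 0, 0, 0, -0.003, 255, 0, 0, 0, 0, 0, 0, 255, 0, 0, 0, -0.003, 0.00045, 0, 255, 0, 0, 0, -0.003, 0.00045, 0, 255, 0, 0, 0, -0.002, 0.0003, 0, 255, 0, 0, 0, -0.001, 0.00015, 0, 255, 0, 0, 0, -0.001, 0.00015, 0, 255, 0, 0, 0, -0.001, 0.00015, 0, 255, 0, 0, 0, -0.001, 0.00015, 0, 255, 0, 0, 0, -0.001, 0.00015, 0, 255, 0, 0, 0, -0.001, 0.00015, 0, 255, 0, 0, 0, -0.001, 0.00015, 0, 255])

```text
t: 8.82
tool_pos: [576.6, 71.6, 42.3]
tool_rot: [0.235, 3.133, 0.0]
contact_force: [2.5, -0.0, 1.6]
width: 0.2
gripper_force: 1.0
```

Contact at about 2.5 N. I draw the tray on smoothly.

>>> arm_command(steps=[0, 0, 0, -0.0015, 0.00023, 0, 255, 0, 0, 0, -0.002, 0.0003, 0, 255, 0, 0, 0, -0.003, 0.00046, 0, 255, 0, 0, 0, -0.004, 0.00061, 0, 255, 0, 0, 0, -0.005, 0.00077, 0, 255, 0, 0, 0, -0.005, 0.00077, 0, 255, 0, 0, 0, -0.005, 0.00077, 0, 255, 0, 0, 0, -0.005, 0.00077, 0, 255, 0, 0, 0, -0.005, 0.00077, 0, 255, 0, 0, 0, -0.005, 0.00077, 0, 255, 0, 0, 0, -0.005, 0.00077, 0, 255, 0, 0, 0, -0.005, 0.00077, 0, 255, 0, 0, 0, -0.005, 0.00077, 0, 255, 0, 0, 0, -0.005, 0.00077, 0, 255, 0, 0, 0, -0.004, 0.00061, 0, 255, 0, 0, 0, -0.003, 0.00046, 0, 255, 0, 0, 0, -0.002, 0.0003, 0, 255, 0, 0, 0, -0.0015, 0.00023, 0, 255, 0, 0, 0, -0.001, 0.00015, 0, 255])

```text
t: 11.2
tool_pos: [504.6, 82.5, 42.3]
tool_rot: [0.235, 3.133, -0.0]
contact_force: [3.0, 0.5, -0.5]
width: -0.3
gripper_force: 1.0
```

```bash
python3 -c "
from h import *
rep()"
```

```text
t 11.2 p [504.63  82.5   42.3 ] loc [-120.17    0.12] yaxis 81.41554193852281 z [ 0. -0. -1.] F [ 2.97  0.45 -0.52] w -0.3217303108271484
```

>>> arm_command(steps=[0, 0, 0, -0.001, 0.00015, 0, 255, 0, 0, 0, -0.001, 0.00015, 0, 255, 0, 0, 0, -0.001, 0.00015, 0, 255, 0, 0, 0, -0.001, 0.00015, 0, 255, 0, 0, 0, -0.001, 0.00015, 0, 255, 0, 0, 0, -0.001, 0.00015, 0, 255, 0, 0, 0, -0.001, 0.00015, 0, 255])

```text
t: 12.08
tool_pos: [499.0, 83.4, 42.4]
tool_rot: [0.235, 3.13, 0.0]
contact_force: [8.2, -0.5, -5.7]
width: -0.1
gripper_force: 4.0
```

>>> arm_command(steps=[0, 0, 0, -0.001, 0.00015, 0, 255, 0, 0, 0, -0.001, 0.00015, 0, 255])

```text
t: 12.32
tool_pos: [499.0, 83.3, 42.8]
tool_rot: [0.236, 3.126, 0.0]
contact_force: [13.3, -1.6, -9.4]
width: 0.1
gripper_force: 6.6
```

>>> arm_command(steps=[0, 0, 0, -0.001, 0.00015, 0, 255, 0, 0, 0, -0.001, 0.00015, 0, 255])

```text
t: 12.58
tool_pos: [498.9, 83.3, 43.1]
tool_rot: [0.236, 3.122, 0.0]
contact_force: [18.5, -3.0, -13.3]
width: -0.2
gripper_force: 9.2
```

The force rise marks the stop. I back off, lift clear and cross to the outer side of the knob.

>>> arm_command(steps=[0, 0, 0, 0.004, -0.0006, 0, 255, 0, 0, 0, 0.004, -0.0006, 0, 255, 0, 0, 0, 0.005, -0.0007, 0, 255, 0, 0, 0, 0, 0, 0.02, 255, 0, 0, 0, 0, 0, 0.035, 255, 0, 0, 0, 0, 0, 0.025, 255, 0, 0, 0, 0.0044, -0.02, 0, 255, 0, 0, 0, 0.0044, -0.02, 0, 255, 0, 0, 0, 0.0044, -0.02, 0, 255, 0, 0, 0, 0.0044, -0.02, 0, 255, 0, 0, 0, 0.0044, -0.02, 0, 255, 0, 0, 0, 0.0044, -0.02, 0, 255, 0, 0, 0, 0.0044, -0.02, 0, 255, 0, 0, 0, 0.0044, -0.02, 0, 255, 0, 0, 0, 0.0044, -0.02, 0, 255, 0, 0, 0, 0.0044, -0.02, 0, 255, 0, 0, 0, 0, 0, 0, 255, 0, 0, 0, 0, 0, 0, 255])

```text
t: 14.82
tool_pos: [550.2, -116.8, 122.0]
tool_rot: [-0.234, -3.132, -0.001]
contact_force: [0.3, 0.0, -0.7]
width: -0.0
gripper_force: 0.0
```

```bash
python3 -c "
from h import *
shot('w6')"
```

```text
t 14.825 p [ 550.21 -116.8   121.97] loc [ -44.97 -189.99] yaxis 81.44102887333928 z [-0.  0. -1.] F [ 0.31  0.02 -0.68] w -0.0008270419707927905
```

View pics/w6.png

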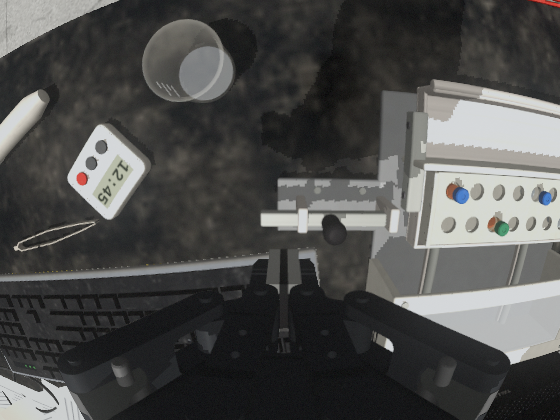

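The wrist view shows the tray out with the rack and vials standing in it, and the knob at (335,230), inward of the fingers at (285,260). I descend and push the bolt in.

>>> arm_command(steps=[0, 0, 0, 0, 0, -0.03, 255, 0, 0, 0, 0, 0, -0.022, 255, 0, 0, 0, 0, 0, -0.007, 255, 0, 0, 0, 0, 0, 0, 255, 0, 0, 0, 0.0006, 0.004, 0, 255, 0, 0, 0, 0.0006, 0.004, 0, 255, 0, 0, 0, 0.0006, 0.004, 0, 255, 0, 0, 0, 0.00045, 0.003, 0, 255, 0, 0, 0, 0.00045, 0.003, 0, 255, 0, 0, 0, 0.00045, 0.003, 0, 255, 0, 0, 0, 0.00045, 0.003, 0, 255, 0, 0, 0, 0.00045, 0.003, 0, 255, 0, 0, 0, 0.00045, 0.003, 0, 255, 0, 0, 0, 0.0003, 0.002, 0, 255])

```text
t: 16.62
tool_pos: [555.5, -85.5, 63.3]
tool_rot: [0.235, 3.133, 0.0]
contact_force: [0.2, -1.8, 0.8]
width: 0.1
gripper_force: 0.8
```

>>> arm_command(steps=[0, 0, 0, 0.0003, 0.002, 0, 255, 0, 0, 0, 0.00015, 0.001, 0, 255, 0, 0, 0, 0.00015, 0.001, 0, 255])

```text
t: 17.0
tool_pos: [555.8, -83.8, 63.4]
tool_rot: [0.237, 3.132, -0.003]
contact_force: [-0.7, -8.7, 0.5]
width: 0.0
gripper_force: 4.4
```

>>> arm_command(steps=[0, 0, 0, 0.00015, 0.001, 0, 255, 0, 0, 0, 0.00015, 0.001, 0, 255])

```text
t: 17.25
tool_pos: [555.8, -83.6, 63.4]
tool_rot: [0.24, 3.132, -0.006]
contact_force: [-1.2, -13.9, 1.8]
width: -0.2
gripper_force: 6.7
```

```bash
python3 -c "
from h import *
shot('w7')"
```

```text
t 17.25 p [555.75 -83.57  63.39] loc [ -44.52 -156.3 ] yaxis 81.25147457240506 z [-0. -0. -1.] F [ -1.25 -13.95   1.78] w -0.2468367197129514
```

A hard stop. I back off, lift clear and check from above.

>>> arm_command(steps=[0, 0, 0, -0.0006, -0.004, 0, 255, 0, 0, 0, -0.0012, -0.008, 0, 255, 0, 0, 0, -0.0015, -0.01, 0, 255, 0, 0, 0, 0, 0, 0.03, 255, 0, 0, 0, 0, 0, 0.05, 255, 0, 0, 0, -0.003, -0.02, 0.02, 255, 0, 0, 0, 0, 0, 0, 255, 0, 0, 0, 0, 0, 0, 255])

```text
t: 18.3
tool_pos: [549.5, -121.0, 162.3]
tool_rot: [-0.235, -3.131, -0.001]
contact_force: [-0.1, 1.5, -0.2]
width: -0.3
gripper_force: 0.0
```

```bash
python3 -c "
from h import *
shot('w8')
a=grab_frame('top')[165:240,205:355];w=cv2.imread('pics/w8.png')[130:270,270:500]
cv2.imwrite('pics/c8.png',np.vstack([cv2.resize(a,(500,250),interpolation=2),cv2.resize(w,(500,304),interpolation=2)]))"
```

```text
t 18.3 p [ 549.48 -120.99  162.29] loc [ -45.05 -194.24] yaxis 81.42239126639423 z [-0.  0. -1.] F [-0.12  1.5  -0.18] w -0.2799448296044765
```

View pics/c8.png

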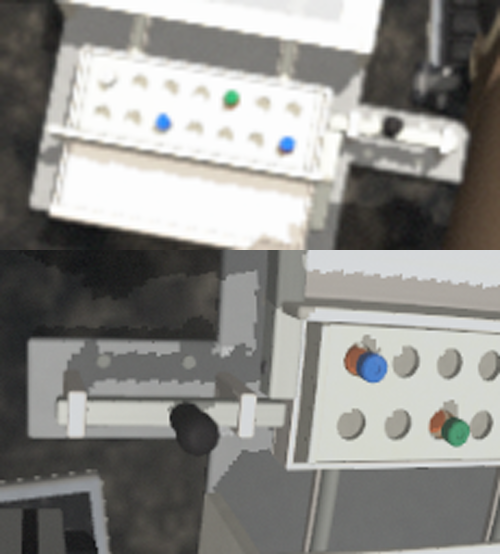

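The knob is back at top-image (322.6,202.8), its starting "in" position, and the bolt's end lies behind the keeper. The tray is out with all the vials standing, and the robot is clear, so I hand in.

```bash
python3 -c "
from workcell import env
print(env.close_job())"
```

```text
the job is handed in; nothing more can be done
None
```

The tray is out to its stop, the bolt is pushed fully back in behind the keeper, the rack and all four vials are standing, and the job was handed in at about 18 s.

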